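# Reseat the tilting bin's pivot bar

## Task

The tin bin is off for cleaning and its steel pivot bar lies on the plank top: lay the bar in the two V seats of the bearing stand without dropping it, and push it gently endways along the seats until it is fully home, bedded on both flanks with the thrust stop's spring button pressed right in. Then swing the iron keeper strap down flat over the bar and let go. Leave the other things on the rack where they are.

Things in the scene. Friction and masses are not known exactly. Their poses are not given: they have to be found in the camera images.
- pivot_mid (a point): Centre of the loose steel pivot bar: 222 mm long along its own y, 0.29 to 0.43 kg. Middle part square, 18 x 18 mm, 70 mm long (grasp here, across the bar); either side a round journal 14 mm in diameter, 76 mm long. Starts lying on the plank top, centre 9 mm up. Both ends are alike; it may go in either way round and at any roll.
- pivot: The same pivot bar; origin under its centre, on its lower face as it first lies; axes as pivot_mid.
- seat_mid (a point): Midway between the two V seats on the seat axis, 95 mm above the plank top; y runs along the axis towards the thrust stop, z up. A bar lying in both seats has its centre line on this axis. Seats: 24 mm long, at y = 60 to 84 mm either side, open upward, 90 degree V, mouth 32 mm wide with edges 6 mm above the axis, V bottom 10 mm below.
- bearing: Dark wooden fixed bearing stand, origin on the plank top below seat_mid, same axes. Sole board 110 mm in x, y = -110 to 155 mm, 18 mm thick; two cheeks 32 mm wide at y = -72 and 72 mm carry the iron seats, with lugs out to x = 34 mm either side, 8 mm above the axis. A rail joins the cheeks behind (x = 38 to 54 mm, 65 mm high). Free between cheeks: 112 mm. The keeper is on the -y seat.
- near_flank: The flanks of both V seats on the -x side (fixed; origin and axes as bearing). The flanks stand 25 N from the bar, no more. With the square between the seats the bar's centre can lie at y = -25 to 25 mm; at y = -16 mm it is in both seats and clear of the stop.
- far_flank: The flanks of both V seats on the +x side (fixed; origin and axes as bearing). A bar lying free in the seats takes 1 to 5 N to slide along them. Home, its centre is somewhere in y = -6 to 18 mm, and its -y end still stands 9 to 27 mm out of its seat, where it can be pushed endways.
- end_stop: Thrust stop beyond the +y seat: fixed iron bracket, origin on the seat axis at y = 140 mm of seat_mid, with a screw pointing to -y and a 9.6 mm brass button in its tip. The screw's setting is not measured: the button's face, pressed right in, lies at y = 105 to 129 mm. It stands 4 mm proud on a light spring (0.2 to 0.6 N); right in it is solid. Press with 4 to 10 N; it takes 14 N at most.
- keeper (a joint): Keeper: iron strap 70 mm long, 16 wide, 5 thick, at y = -72 mm of seat_mid, hinged about the y direction at x = 31 mm, 12.5 mm above the seat axis. 0 rad = closed, level over the bar with 3 mm to spare, tip to -x. Starts open, 1.4 to 1.85 rad (pi/2 is upright, more leans to +x). Stays where left; about 1 N near the tip moves it.
- keeper_tip (a point): Point on the keeper strap's middle line, 62 mm from its hinge axis, at the centre of its rounded end.
- clog: Yellow painted wooden clog, 250 mm long, 90 mm high; leave alone. Origin: underside, middle.
- boot_jack: Cast-iron boot jack shaped like a beetle, 260 mm long, 35 mm high; leave alone. Origin: underside, near its middle.
- tin_bin: The tin bin, 200 x 170 x 120 mm, lying on its back, out of the way; it does not move. Origin: centre of its underside.
- tree_a: One of a pair of plain wooden shoe trees, 270 mm long, 60 mm high; leave alone. Origin: underside, near its middle.
- tree_b: The other shoe tree of the pair; leave alone.
Things that resemble listed ones, but are neither listed nor needed, are in the scene too. There is more than one size of the pivot; the job needs the smaller.

How it is judged:
By the outcome, as a careful person would: the job done as asked, in the order asked, and still so for the second after the job is handed in, with the robot touching nothing.
It also fails if it takes over 67 s, if anything falls off the work surface, if the arm or the gripper's body presses on something with over 40 N, if the wrist force passes 120 N, or if a joint passes its speed limit or range.

## Robot

A 7-joint arm with a two-finger parallel gripper is mounted at the origin on the work surface. World frame = base frame: x ahead of the robot, y to its left, z up, the work surface at z = 0. Lengths are in m, angles in rad, forces in N, time in s.
With the tool pointing down it reaches from about 0.425 to 0.925 m from the base axis. Payload 6.8 kg.
Tool frame: the origin (TCP) lies at the very end of the fingers, on their centre line; the grasp point (between the pads) lies r.pinch_z behind it (r.pinch_z is the distance from the TCP to the grasp point, in m); z points along the fingers, y is the line along which they close (so a half turn about z gives the same grasp; the last joint's range is limited). The gripper opens to 85 mm and grips with 20 to 120 N. Pads are 22 mm wide; open, the fingers measure 114 mm over their backs; the gripper's body (76 mm by 85 mm) begins 54 mm behind the grasp point. The pads swing forward as they close: fully open they stand 13 mm farther back than shut.
Start: joints at [-1.232, 0.477, 0.022, 1.555, -0.011, 1.109, -0.083], TCP at [0.292, 0.609, 0.231] pointing down, gripper open.
Joint ranges: [-2.96, 2.96], [-0.34, 2.1], [-1.41, 1.46], [0.24, 2.44], [-1.37, 4.51], [0.17, 1.92], [-2.96, 2.96]. Speed limits (rad/s): [2.39, 2.39, 3.14, 3.14, 3.14, 3.14, 3.14].

## Interface

Orientations are given as a rotation vector (axis times angle).
In Python, from bench import status, grab_frame, camera_model, r gives the robot as it stands. The module is installed in compiled form; this text tells all that it offers.
- The arm moves only by the shell command python3 -m creep 'ROWS' [FORCE]. ROWS is text: rows parted by semicolons, each of 7 numbers parted by spaces: the turn, a rotation vector about the tool's x, y, z in rad, then the shift along the tool's x, y, z in mm, then the opening, from -1 (shut) to 1 (fully open). In form: rx ry rz tx ty tz fingers; .... A call has 1 to 10 rows; each row is the pose to reach, as a shift and turn from the pose commanded when the call began, along the tool's axes at that moment; what a row does not reach only later rows make up. A row lasts 1/8 s, in which the tool goes at most 62.5 mm and 10.7 degrees, less where a joint would pass 70% of its speed; a pose out of reach is approached as far as the arm can. A call with a gripper value outside its range is refused whole. The fingers move at their own pace and stop on an object; FORCE is the grip in N (left out, the last holds). Time passes only in rows, so rows that repeat a pose let the fingers close. It gives the time, the measured TCP pose, the force, the opening and the grip force at its end, in the units of the state.
- status.get_obs(): the state, without advancing time (a new reading comes with each control period).
- grab_frame(name): name is "scene" or "top" or "wrist"; returns (picture, depth): 420x560x3 uint8, red, green, blue; 420x560 float32, m along the optical axis (not along the pixel's ray), 0 where there is no reading.
- camera_model(name): a dict with "K" (3x3 intrinsics, pixels), "rvec" (rotation vector, rad) and "tvec" (3), from world to camera coordinates, as OpenCV has them. Camera axes: x right, y down, z forward; pixel columns grow to the right and rows downward; lengths in m; the calibration is good to about 2 mm. The wrist camera is an equidistant fisheye: a pixel r from the principal point sees the ray r / f radians off the axis. A picture is of the moment at which its call begins: read the wrist's pose just before it. camera_model takes no time and is no camera call; for the wrist camera it gives the pose at the moment of the call.
- r.hand_in(): hands the job in; it is judged then, once.
The state is a dict: "clock": time; "joints": joint angles; "qvel": joint speeds; "tau": joint torques, N m; "tcp_pos": TCP position; "orientation": TCP orientation; "contact_force": force on the tool from outside, world axes, zero at the start; "moment": the same for the moment, N m; "grip_width": finger opening in m; "gripper_force": force on a finger pad.
Only numpy, scipy, OpenCV 4.12 (cv2) and the standard library are available. Lean on these libraries where they do the work, as an engineer would, in place of code of your own. Each camera call takes 0.05 s, during which the arm holds its last target. There are 200 camera calls.

## Working session

There is one attempt and no reset: what is moved stays moved. The work goes in short steps, Python scripts to look and compute and a shell command to move; the robot and the scene stay as the last step left them, time stands still between calls to the robot, and variables do not carry over. Pictures are saved under pics/ and viewed, at most 10 in all, crops included, and the job is handed in when it is done.

```bash
mkdir -p pics; cat > h.py <<'E'
import numpy as np, cv2
from scipy.spatial.transform import Rotation as R
from bench import status, grab_frame, camera_model, r
def cam(n):
    m=camera_model(n); return np.array(m["K"]),R.from_rotvec(np.ravel(m["rvec"])).as_matrix(),np.ravel(m["tvec"])
def pts(n,d):
    "world point for each pixel (pinhole cameras) from depth"
    K,Rm,t=cam(n); v,u=np.mgrid[:d.shape[0],:d.shape[1]]
    p=np.stack([(u-K[0,2])/K[0,0]*d,(v-K[1,2])/K[1,1]*d,d],-1)
    return (p-t)@Rm
def ray(n,u,v):
    K,Rm,t=cam(n); x=(u-K[0,2])/K[0,0]; y=(v-K[1,2])/K[1,1]
    if n=="wrist":
        a=np.hypot(x,y); s=np.sinc(a/np.pi); w=np.array([x*s,y*s,np.cos(a)])
    else: w=np.array([x,y,1])
    return -Rm.T@t, Rm.T@w
def onz(n,u,v,z):
    o,d=ray(n,u,v); return o+d*(z-o[2])/d[2]
def px(n,P):
    K,Rm,t=cam(n); p=Rm@np.array(P)+t
    return (K[:2,:2]@(p[:2]/p[2]))+K[:2,2]
def save(f,im,s=1): cv2.imwrite(f,cv2.resize(im[...,::-1],None,fx=s,fy=s,interpolation=cv2.INTER_CUBIC))
E
python3 - <<'E'
from h import *
s=status.get_obs(); print(s, r.pinch_z)
for n in("scene","top"):
    im,d=grab_frame(n); save(f"pics/{n}0.png",im,1.42); np.savez(f"{n}0.npz",im=im,d=d); print(n,cam(n),(d>0).mean())
E
```

```text
{'clock': 0.0, 'joints': array([-1.23211195,  0.47779601,  0.02233493,  1.55643036, -0.01151467,
        1.1092929 , -0.08309273]), 'qvel': array([ 0.00188236,  0.00139813, -0.00077173, -0.0011993 , -0.00059225,
       -0.00227952,  0.00156024]), 'tau': array([ 2.57323936e-04, -5.96458304e+01,  1.60836093e+00, -2.81197125e+01,
        1.24795493e-02,  9.52612900e-03, -9.28380956e-06]), 'tcp_pos': array([0.29140114, 0.60821727, 0.23033726]), 'orientation': array([-6.95880711e-01, -3.06326163e+00,  2.79007255e-03]), 'contact_force': array([0.32197836, 0.55039924, 0.23802871]), 'moment': array([-0.04272027, -0.02355538,  0.01938564]), 'gripper_force': 0.0, 'grip_width': 0.08595262023506517} 0.0187
scene (array([[511.83663558,   0.        , 269.7998244 ],
       [  0.        , 511.83663558, 214.34364881],
       [  0.        ,   0.        ,   1.        ]]), array([[-8.29784294e-01,  5.58084240e-01,  7.85081576e-05],
       [ 4.22079027e-01,  6.27657758e-01, -6.54136861e-01],
       [-3.65112749e-01, -5.42759357e-01, -7.56376203e-01]]), array([ 0.4650895 , -0.11060695,  1.7203536 ])) 0.9937755102040816
top (array([[450.74370896,   0.        , 271.81340379],
       [  0.        , 450.74370896, 214.53413558],
       [  0.        ,   0.        ,   1.        ]]), array([[-2.51492021e-03, -9.99996835e-01,  7.34267649e-05],
       [-9.92347692e-01,  2.48661861e-03, -1.23449888e-01],
       [ 1.23449315e-01, -3.83331499e-04, -9.92350805e-01]]), array([-0.06501408,  0.51387763,  1.35291116])) 0.9958971088435374
```

View pics/top0.png

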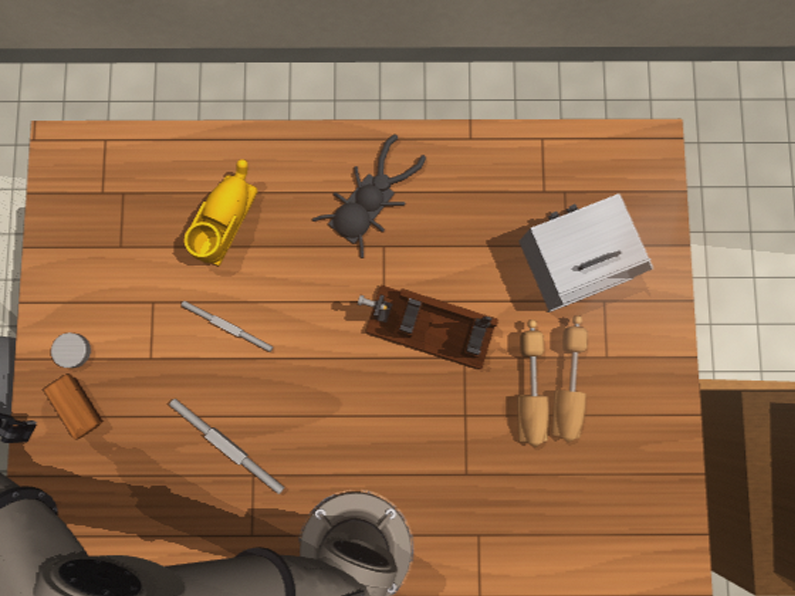

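View pics/scene0.png

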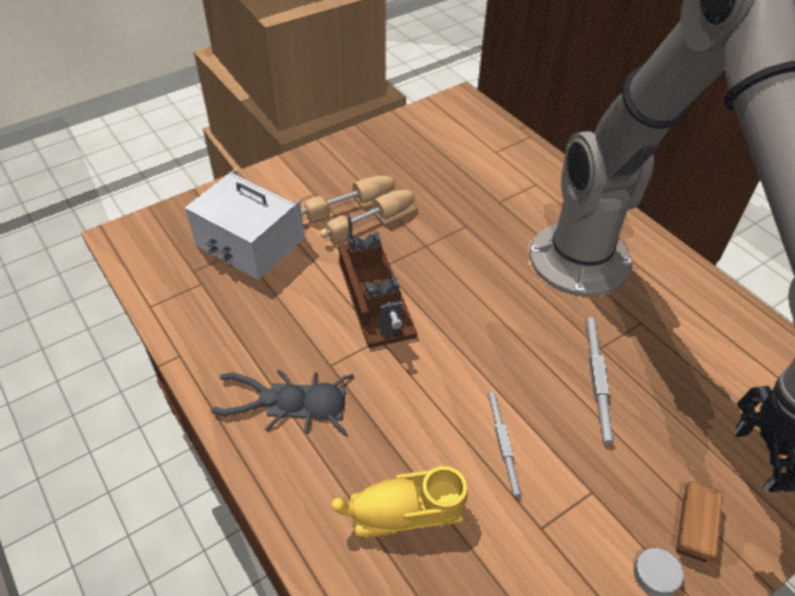

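The top picture shows two bars: A at about (226,326) and B at about (226,446), in enlarged pixels. A looks shorter, so it should be the 222 mm bar. The stand is at (430,327) with its screw end to the left. I'll measure both bars and confirm in a crop.

```bash
python3 - <<'E'
from h import *
f=np.load("top0.npz"); im,d=f["im"],f["d"]; W=pts("top",d)
hsv=cv2.cvtColor(im,cv2.COLOR_RGB2HSV)
m=((hsv[...,1]<60)&(hsv[...,2]>90)).astype(np.uint8)
n,l,st,c=cv2.connectedComponentsWithStats(m)
for i in range(1,n):
    x,y,w,h,a=st[i]
    if not(110<x<215 and 200<y<360 and a>80): continue
    v,u=np.nonzero(l==i); P=np.array([onz("top",a_,b_,0.012)[:2] for a_,b_ in zip(u,v)])
    (cx,cy),(w_,h_),an=cv2.minAreaRect(P.astype(np.float32)*1000)
    e=np.linalg.svd(P-P.mean(0),full_matrices=False)[2][0]
    print("bar",st[i],"mean",P.mean(0),"rect",cx,cy,w_,h_,an,"ang",np.degrees(np.arctan2(e[1],e[0])))
# table height, stand
print("table z",np.median(W[190:200,200:240,2]))
S=W[195:265,240:355].reshape(-1,3); pxs=np.mgrid[195:265,240:355].reshape(2,-1).T
for lo,hi in((.012,.03),(.055,.075),(.085,.12),(.12,.2)):
    k=(S[:,2]>lo)&(S[:,2]<hi)
    if k.sum()>5: print(lo,hi,k.sum(),cv2.minAreaRect(S[k,:2].astype(np.float32)*1000))
A=cv2.resize(im[195:355,110:210],None,fx=3.6,fy=3.6,interpolation=cv2.INTER_CUBIC)
B=cv2.resize(im[190:270,245:355],None,fx=3.9,fy=3.9,interpolation=cv2.INTER_CUBIC)
s=np.load("scene0.npz")["im"]; C=cv2.resize(s[145:250,225:305],None,fx=2.5,fy=2.5,interpolation=cv2.INTER_CUBIC)
o=np.zeros((590,800,3),np.uint8); o[:576,:360]=A; o[:312,365:794]=B; o[315:315+262,400:600]=C; save("pics/crop1.png",o)
E
```

```text
bar [128 212  64  35 317] mean [0.4713354  0.28323382] rect 471.4034118652344 283.1750793457031 222.23684692382812 16.52252769470215 63.53942108154297 ang -117.31396376057488
bar [120 281  80  67 678] mean [0.21288485 0.27620853] rect 213.0802459716797 278.1984558105469 304.4923095703125 25.53721046447754 51.754852294921875 ang -128.0081923608626Traceback (most recent call last):
  File "<stdin>", line 9, in <module>
  File "h.py", line 18, in onz
    o,d=ray(n,u,v); return o+d*(z-o[2])/d[2]
        ~~~^^^^^^^
  File "h.py", line 12, in ray
    K,Rm,t=cam(n); x=(u-K[0,2])/K[0,0]; y=(v-K[1,2])/K[1,1]
           ~~~^^^
  File "h.py", line 5, in cam
    m=camera_model(n); return np.array(m["K"]),R.from_rotvec(np.ravel(m["rvec"])).as_matrix(),np.ravel(m["tvec"])
ValueError: time passes only in moves, steps and waits
```

Bar A measures 222 mm and bar B 304 mm, so A is the one. camera_model refuses when called too often, so I'll cache it.

```bash
sed -i 's/^def cam(n):/_c={}\ndef cam(n):\n    if n not in _c: _c[n]=_cam(n)\n    return _c[n]\ndef _cam(n):/' h.py; python3 - <<'E'
from h import *
f=np.load("top0.npz"); im,d=f["im"],f["d"]; W=pts("top",d)
print("table z",np.median(W[190:200,200:240,2]))
S=W[195:265,240:355].reshape(-1,3)
for lo,hi in((.012,.03),(.055,.075),(.085,.12),(.12,.2)):
    k=(S[:,2]>lo)&(S[:,2]<hi)
    if k.sum()>5: print(lo,hi,k.sum(),cv2.minAreaRect(S[k,:2].astype(np.float32)*1000),S[k].mean(0))
A=cv2.resize(im[195:355,110:210],None,fx=3.6,fy=3.6,interpolation=cv2.INTER_CUBIC)
B=cv2.resize(im[190:270,245:355],None,fx=3.9,fy=3.9,interpolation=cv2.INTER_CUBIC)
s=np.load("scene0.npz")["im"]; C=cv2.resize(s[145:250,225:305],None,fx=2.5,fy=2.5,interpolation=cv2.INTER_CUBIC)
o=np.zeros((590,800,3),np.uint8); o[:576,:360]=A; o[:312,365:794]=B; o[315:315+C.shape[0],400:400+C.shape[1]]=C; save("pics/crop1.png",o)
E
```

```text
table z -0.0005794867998097075
0.012 0.03 1994 ((467.2991027832031, -161.59925842285156), (265.08489990234375, 108.85183715820312), 72.00233459472656) [ 0.46119874 -0.15246286  0.01816363]
0.055 0.075 392 ((475.0484619140625, -167.7101593017578), (249.82867431640625, 91.94930267333984), 72.06645965576172) [ 0.50047799 -0.18967589  0.06431433]
0.085 0.12 532 ((476.7628173828125, -137.2537078857422), (270.142578125, 69.9672622680664), 72.09838104248047) [ 0.4727431  -0.14625653  0.09910444]
0.12 0.2 32 ((469.28228759765625, -261.24066162109375), (16.06831932067871, 6.221083164215088), 72.95397186279297) [ 0.46846257 -0.26018274  0.15572567]
```

View pics/crop1.png

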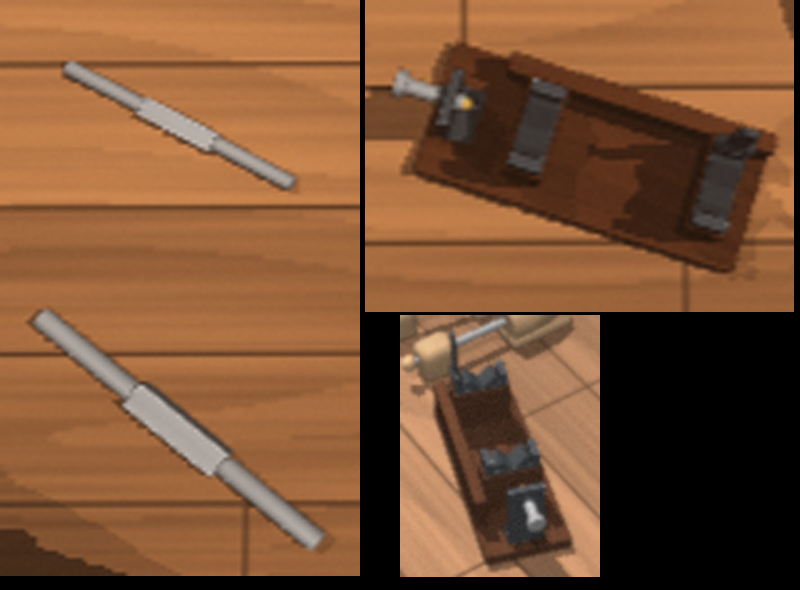

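The crop confirms it: A, at (180,125) in the crop, is the thinner and shorter bar. The stand's stop with its brass button is at (460,100), and the keeper stands upright on the far-right seat at (740,145). Next I'll go above bar A.

```bash
cat >> h.py <<'E'
def toolR(yaw,tilt=0):
    "tool pointing down, tool y at world angle yaw (deg)"
    a=np.radians(yaw); y=np.array([np.cos(a),np.sin(a),0]); z=np.array([0,0,-1.]); return np.stack([np.cross(y,z),y,z],1)
def row(P,yaw,s=None):
    s=s or status.get_obs(); M=R.from_rotvec(s["orientation"]).as_matrix()
    t=M.T@(np.array(P)-s["tcp_pos"])*1000; w=R.from_matrix(M.T@toolR(yaw)).as_rotvec()
    print("turn",w.round(4),"shift mm",t.round(1))
E
python3 -c "
from h import *
row([.4714,.2832,.15],-27.3)"
```

```text
turn [-1.2000e-03  1.4000e-03  1.6005e+00] shift mm [-302.7 -215.3   80.8]
```

```bash
python3 -m creep '0 0 1.6 -302.7 -215.3 80.8 1;0 0 1.6 -302.7 -215.3 80.8 1;0 0 1.6 -302.7 -215.3 80.8 1;0 0 1.6 -302.7 -215.3 80.8 1;0 0 1.6 -302.7 -215.3 80.8 1;0 0 1.6 -302.7 -215.3 80.8 1;0 0 1.6 -302.7 -215.3 80.8 1;0 0 1.6 -302.7 -215.3 80.8 1;0 0 1.6 -302.7 -215.3 80.8 1;0 0 1.6 -302.7 -215.3 80.8 1' 30
python3 - <<'E'
from h import *
s=status.get_obs(); im,d=grab_frame("wrist"); np.savez("w1.npz",im=im,d=d); save("pics/w1.png",im,1.42); 
print(cam("wrist"), s["tcp_pos"])
hsv=cv2.cvtColor(im,cv2.COLOR_RGB2HSV); m=((hsv[...,1]<60)&(hsv[...,2]>90)).astype(np.uint8)
n,l,st,c=cv2.connectedComponentsWithStats(m)
for i in range(1,n):
    if st[i][4]<300: continue
    v,u=np.nonzero(l==i); P=np.array([onz("wrist",a,b,0.016)[:2] for a,b in zip(u,v)])
    k=cv2.minAreaRect(P.astype(np.float32)*1000); e=np.linalg.svd(P-P.mean(0),full_matrices=False)[2][0]
    print(st[i],k,P.mean(0),np.degrees(np.arctan2(e[1],e[0])))
row([.4714,.2832,.15],-27.3)
E
```

```text
clock: 1.35
tcp_pos: [0.4713, 0.2838, 0.1502]
orientation: [2.681, 1.636, -0.001]
contact_force: [0.6, 0.3, 0.3]
grip_width: 0.0851
gripper_force: 0.0
(array([[325.1922621,   0.       , 281.5190832],
       [  0.       , 325.1922621, 215.7962381],
       [  0.       ,   0.       ,   1.       ]]), array([[ 8.89842958e-01, -4.56266560e-01, -5.79411297e-04],
       [-4.39649811e-01, -8.57774025e-01,  2.66330180e-01],
       [-1.22014559e-01, -2.36737297e-01, -9.63881683e-01]]), array([-0.29005566,  0.43792482,  0.42491494])) [0.47131601 0.28375092 0.1501839 ]
[ 272   77   22  238 3983] ((472.64813232421875, 283.8045959472656), (221.88438415527344, 18.147624969482422), 63.349246978759766) [0.4763361  0.29046449] -117.26418606266303
[  72  180   30  136 2544] ((263.91717529296875, 335.95355224609375), (155.18960571289062, 39.09004592895508), 51.75154495239258) [0.26404474 0.334504  ] -128.29778216419504
[141 265  38  48 491] ((322.7620849609375, 267.50537109375), (67.8114013671875, 17.161928176879883), 30.986562728881836) [0.32148206 0.26542155] -154.12747846836157
[385 265  37  48 501] ((544.5523071289062, 153.63912963867188), (16.65221405029297, 67.76499938964844), 5.075035572052002) [0.54399141 0.15167886] -80.08969131769143
[532 294  26  42 480] ((718.1121826171875, -10.822261810302734), (59.91080093383789, 49.004180908203125), 76.58087921142578) [ 0.72114951 -0.00848137] -117.11228589153586
turn [-0.0001  0.0005  0.0029] shift mm [-0.5  0.3  0.3]
```

View pics/w1.png

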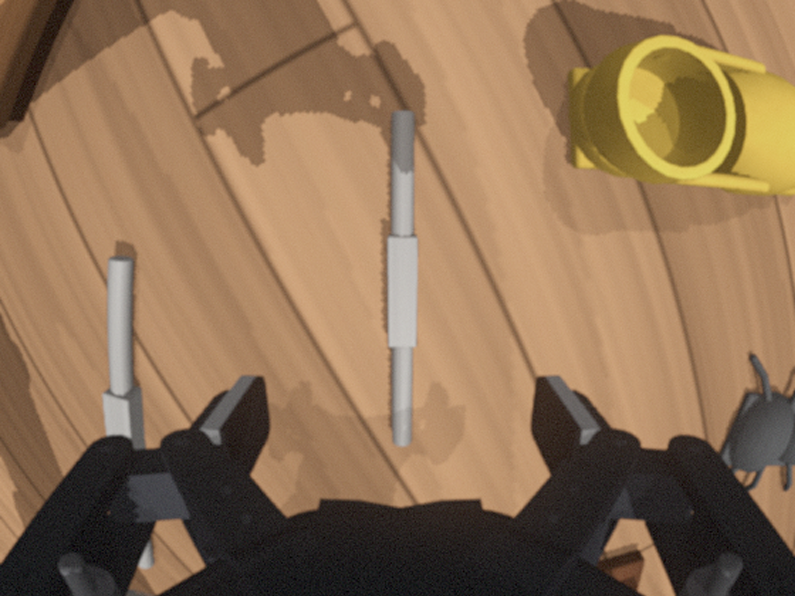

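The wrist view shows the bar centred between the open fingers, with its square at (402,290) and its ends at (402,112) and (402,443). Both views agree on a centre of about (0.472,0.284), so I'll grasp it.

```bash
python3 -m creep '0 0 0.003 0 0.7 55 1;0 0 0.003 0 0.7 105 1;0 0 0.003 0 0.7 130 1;0 0 0.003 0 0.7 140 1;0 0 0.003 0 0.7 145 1;0 0 0.003 0 0.7 145 1;0 0 0.003 0 0.7 145 1' 50; python3 -m creep '0 0 0 0 0 0 -1;0 0 0 0 0 0 -1;0 0 0 0 0 0 -1;0 0 0 0 0 0 -1;0 0 0 0 0 0 -1;0 0 0 0 0 0 -1' 50
```

```text
clock: 2.28
tcp_pos: [0.4728, 0.284, 0.0065]
orientation: [-2.685, -1.631, -0.003]
contact_force: [0.8, -0.3, -0.2]
grip_width: 0.0854
gripper_force: 0.0
clock: 3.02
tcp_pos: [0.4724, 0.2835, 0.0058]
orientation: [-2.685, -1.631, -0.001]
contact_force: [-1.2, -0.9, 4.9]
grip_width: 0.0167
gripper_force: 49.7
```

```bash
python3 -m creep '0 0 0 0 0 -5 -1;0 0 0 0 0 -15 -1;0 0 0 0 0 -45 -1;0 0 0 0 0 -90 -1;0 0 0 0 0 -140 -1;0 0 0 0 0 -185 -1;0 0 0 0 0 -190 -1;0 0 0 0 0 -190 -1' 50; python3 - <<'E'
from h import *
im,d=grab_frame("wrist"); np.savez("w2.npz",im=im,d=d); save("pics/w2.png",im)
o=np.array([.4604,-.183]); y=np.array([np.cos(np.radians(72.05)),np.sin(np.radians(72.05))])
t=o-y*.016; print(t); row([*t,.197],-17.95)
# bar axis direction in the hand from mask, at held height
s=status.get_obs(); hsv=cv2.cvtColor(im,cv2.COLOR_RGB2HSV); m=((hsv[...,1]<60)&(hsv[...,2]>90)).astype(np.uint8)
n,l,st,c=cv2.connectedComponentsWithStats(m)
for i in range(1,n):
    if st[i][4]>300: print(i,st[i],c[i])
E
```

```text
clock: 4.03
tcp_pos: [0.4716, 0.2834, 0.1952]
orientation: [-2.684, -1.631, 0.001]
contact_force: [-0.3, 0.1, -2.9]
grip_width: 0.0165
gripper_force: 49.3
[ 0.45546901 -0.19822121]
turn [-0.0013  0.0018 -0.1654] shift mm [-434.4  207.8   -2.1]
2 [  242    27    80   331 12347] [281.22264518 203.41888718]
3 [  92  174   27  159 2961] [104.82370821 258.71766295]
7 [ 473  256   81   73 1118] [523.90250447 294.60286225]
15 [537 282  23  48 453] [549.06622517 300.0794702 ]
26 [  0 379  30  41 710] [ 10.65352113 405.23380282]
```

View pics/w2.png

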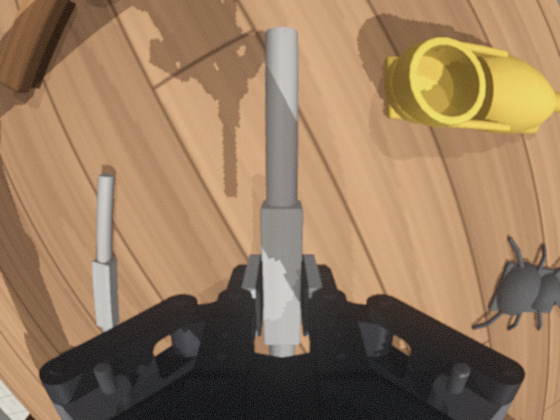

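The bar is held straight along the image column u≈281, with its square spanning rows 203 to 343 and the pads near row 270. I'll work out where its centre lies in the hand.

```bash
python3 - <<'E'
from h import *
s=status.get_obs(); M=R.from_rotvec(s["orientation"]).as_matrix(); o=s["tcp_pos"]
for u,v,z in((281,203,.009),(281,343,.009),(282,29,.007),(282.5,346,.007),(281.5,60,.007)):
    P=onz("wrist",u,v,o[2]+.0032+z); print(u,v,(M.T@(P-o)*1000).round(1))
f=np.load("w2.npz"); im=f["im"]; hsv=cv2.cvtColor(im,cv2.COLOR_RGB2HSV); m=(hsv[...,1]<60)&(hsv[...,2]>90)
for v in(45,90,130,170,190,212,225,330,338):
    u=np.nonzero(m[v,230:330])[0]+230; print(v,[(M.T@(onz("wrist",a,v,o[2]+.0032+(.0 if v<200 else .009))-o)*1000).round(1)[:2] for a in(u.min(),u.max())])
E
```

```text
281 203 [ 37.1   0.  -12.3]
281 343 [-33.7  -0.  -12.1]
282 29 [109.3   0.4 -10.4]
282.5 346 [-37.2   0.7 -10.1]
281.5 60 [ 95.8   0.2 -10.4]
45 [array([104.1,  -6.7]), array([104.1,   6.8])]
90 [array([84.1, -6.3]), array([84.1,  6.8])]
130 [array([66.9, -6.3]), array([66.9,  6.4])]
170 [array([49.7, -6. ]), array([49.7,  6.5])]
190 [array([40.9, -6.1]), array([40.9,  6.5])]
212 [array([33.3, -8.3]), array([33.3,  8.7])]
225 [array([27.7, -8.4]), array([27.7,  8.8])]
330 [array([-25.6,  -8.7]), array([-25.6,   9.2])]
338 [array([-30.6,  -8.4]), array([-30.5,   8.8])]
```

```bash
python3 -m creep '0 0 -0.165 -60 28 -4 -1;0 0 -0.165 -120 57 -4 -1;0 0 -0.165 -180 86 -4 -1;0 0 -0.165 -240 114 -4 -1;0 0 -0.165 -300 143 -4 -1;0 0 -0.165 -360 172 -4 -1;0 0 -0.165 -410 196 -4 -1;0 0 -0.165 -434.5 208 -4 -1;0 0 -0.165 -434.5 208 -4 -1;0 0 -0.165 -434.5 208 -4 -1' 50; python3 - <<'E'
from h import *
s=status.get_obs(); print(s["tcp_pos"],s["contact_force"])
im,d=grab_frame("wrist"); np.savez("w3.npz",im=im,d=d,p=s["tcp_pos"],R=s["orientation"]); 
K,Rm,t=cam("wrist"); np.savez("w3c.npz",K=K,Rm=Rm,t=t)
a=grab_frame("top")[0]; b=grab_frame("scene")[0]
o=np.zeros((600,800,3),np.uint8); o[:420,:560]=im
o[420:600,:240]=cv2.resize(a[180:270,240:360],None,fx=2,fy=2); 
o[:400,560:800]=cv2.resize(b[130:250,220:292],(240,400)); save("pics/w3.png",o)
E
```

```text
clock: 5.32
tcp_pos: [0.4557, -0.1972, 0.1982]
orientation: [-2.54, -1.845, 0.003]
contact_force: [-0.2, 0.2, -3.4]
grip_width: 0.0168
gripper_force: 49.3
[ 0.45566141 -0.19720175  0.19817043] [-0.16211143  0.20227265 -3.41657176]
```

View pics/w3.png

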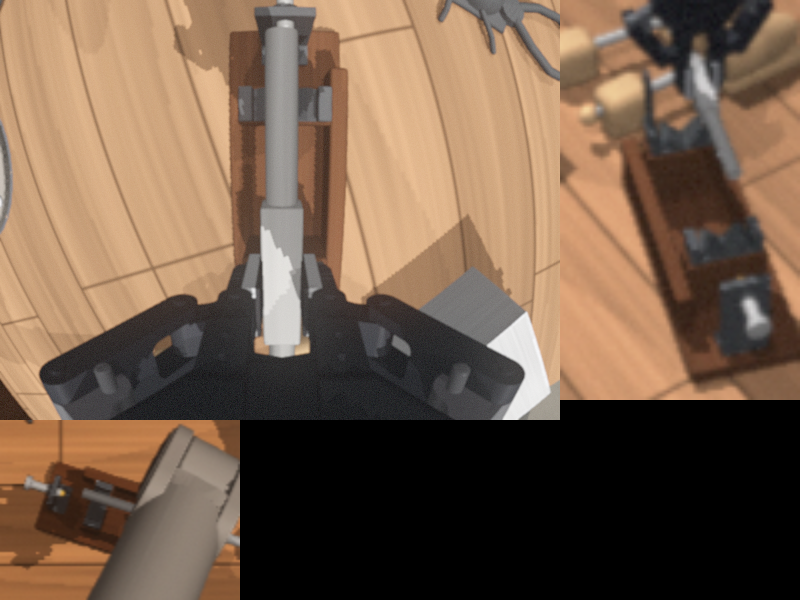

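The wrist view shows the bar over the stand, lined up with the screw at (284,15). The +y seat's lugs end at u≈238 and u≈331 on row 104. I'll check the sideways alignment from these.

```bash
python3 - <<'E'
from h import *
s=status.get_obs(); M=R.from_rotvec(s["orientation"]).as_matrix(); o=s["tcp_pos"]
T=lambda u,v,z:(M.T@(onz("wrist",u,v,z)-o)*1000).round(1)
f=np.load("w3.npz"); im,d=f["im"],f["d"]
g=im.max(2).astype(int)
print("lugs",T(238,104,.103),T(331,104,.103),"seat y edges",T(285,86,.103),T(285,122,.103))
print("sole",T(231,60,.018),T(339,60,.018),T(234,230,.018)); print("bar end",T(282,29,o[2]+.01))
print("screw",T(284,5,.1)); print(np.array2string(g[104,225:345]))
e=.4604,-.183; y=np.radians(72.05); w=np.array([o[0]-e[0],o[1]-e[1]])
print("tcp local x,y",w@[np.sin(y),-np.cos(y)],w@[np.cos(y),np.sin(y)],"yaw",np.degrees(np.arctan2(M[1,1],M[0,1])),"tiltz",M[2])
E
```

```text
lugs [ 85.9 -31.3  95.9] [86.  36.2 95.8] seat y edges [98.8  2.7 95.9] [72.2  2.7 95.9]
sole [137.8 -49.6 181. ] [138.1  57.  180.8] [-37.1 -49.8 180.9]
bar end [109.4   0.5 -10. ]
screw [163.8   2.1  98.9]
[226 225 215 188 146 131 142 149 149 150 155 153 138 117 123 132 130 119
 116 104 103 104  97  99  95  94  86  73  76  87  85  88  82  78  80  80
  85  85  79  89 104 113 127 133 136 135 141 143 149 153 153 158 159 160
 162 161 162 156 159 155 158 154 157 157 156 155 155 150 147 145 137 129
 116  93  82  80  79  80  81  81  84  80  84  89 105 112 113 108  98  85
  76  74  70  95 114 127 136 133 132 130 135 135 133 135 131 128 123 129
 149 154 152 150 147 151 148 152 153 153 151 151]
tcp local x,y 0.00042330029216704727 -0.013933613871265507 yaw -17.849718163770152 tiltz [ 2.63149056e-04 -1.42468719e-03 -9.99998951e-01]
```

```bash
python3 -m creep '0 0 0 -3.5 1.8 20 -1;0 0 0 -3.5 1.8 45 -1;0 0 0 -3.5 1.8 70 -1;0 0 0 -3.5 1.8 85 -1;0 0 0 -3.5 1.8 93 -1;0 0 0 -3.5 1.8 98 -1;0 0 0 -3.5 1.8 98 -1;0 0 0 -3.5 1.8 98 -1' 50; python3 -m creep '0 0 0 0 0 1.5 -1;0 0 0 0 0 3 -1;0 0 0 0 0 3 -1;0 0 0 0 0 3 -1'
```

```text
clock: 6.48
tcp_pos: [0.4576, -0.202, 0.102]
orientation: [2.541, 1.846, 0.001]
contact_force: [1.2, -1.1, -2.9]
grip_width: 0.0165
gripper_force: 49.3
clock: 6.98
tcp_pos: [0.4572, -0.2019, 0.0985]
orientation: [2.542, 1.847, 0.0]
contact_force: [-0.5, -0.2, -2.9]
grip_width: 0.0164
gripper_force: 49.3
```

```bash
python3 -m creep '0 0 0 0 0 1 -1;0 0 0 0 0 2 -1;0 0 0 0 0 3 -1;0 0 0 0 0 3 -1;0 0 0 0 0 3 -1;0 0 0 0 0 3 -1'; python3 -m creep '0 0 0 0 0 0.7 -1;0 0 0 0 0 1.4 -1;0 0 0 0 0 1.4 -1;0 0 0 0 0 1.4 -1'
```

```text
clock: 7.72
tcp_pos: [0.4572, -0.2019, 0.0955]
orientation: [2.541, 1.847, 0.0]
contact_force: [-0.6, -0.5, -2.2]
grip_width: 0.0166
gripper_force: 49.3
clock: 8.22
tcp_pos: [0.4572, -0.2019, 0.0941]
orientation: [-2.541, -1.847, 0.0]
contact_force: [-0.1, -0.1, -2.7]
grip_width: 0.0164
gripper_force: 49.3
```

```bash
python3 -m creep '0 0 0 0 0 0.5 -1;0 0 0 0 0 1 -1;0 0 0 0 0 1 -1;0 0 0 0 0 1 -1'; python3 -m creep '0 0 0 0 0 0.5 -1;0 0 0 0 0 0.8 -1;0 0 0 0 0 0.8 -1;0 0 0 0 0 0.8 -1'
```

```text
clock: 8.72
tcp_pos: [0.4572, -0.2019, 0.0931]
orientation: [2.541, 1.847, 0.0]
contact_force: [0.4, 0.2, -2.1]
grip_width: 0.0169
gripper_force: 49.3
clock: 9.22
tcp_pos: [0.4572, -0.2019, 0.0924]
orientation: [-2.541, -1.847, -0.0]
contact_force: [-1.5, -0.1, 2.9]
grip_width: 0.0164
gripper_force: 50.0
```

```bash
python3 -m creep '0 0 0 0 -0.5 0 -1;0 0 0 0 -0.5 0 -1;0 0 0 0 -0.5 0 -1'; python3 -m creep '0 0 0 0 0 0.4 -1;0 0 0 0 0 0.4 -1;0 0 0 0 0 0.4 -1'
```

```text
clock: 9.6
tcp_pos: [0.4566, -0.2017, 0.0921]
orientation: [-2.541, -1.847, 0.0]
contact_force: [-0.7, 0.8, -4.2]
grip_width: 0.0164
gripper_force: 49.4
clock: 9.98
tcp_pos: [0.4567, -0.2017, 0.0919]
orientation: [-2.541, -1.847, -0.0]
contact_force: [-1.3, 1.0, -0.4]
grip_width: 0.0167
gripper_force: 49.7
```

Contact is light on both sides, so I'll release gently.

```bash
python3 -m creep '0 0 0 0 0 0 -0.6;0 0 0 0 0 0 -0.55;0 0 0 0 0 0 -0.5;0 0 0 0 0 0 -0.3;0 0 0 0 0 0 0;0 0 0 0 0 0 0.1;0 0 0 0 0 0 0.1' 20; python3 -m creep '0 0 0 0 0 -20 0.1;0 0 0 0 0 -60 0.1;0 0 0 0 0 -110 0.1;0 0 0 0 0 -110 0.1'; python3 - <<'E'
from h import *
s=status.get_obs(); M=R.from_rotvec(s["orientation"]).as_matrix(); o=s["tcp_pos"]; print(o)
im,d=grab_frame("wrist"); b,db=grab_frame("scene"); np.savez("w4.npz",im=im,d=d,b=b,db=db)
c=np.zeros((420,800,3),np.uint8); c[:,:560]=im; c[:,560:]=cv2.resize(b[125:251,220:292],(240,420),interpolation=cv2.INTER_CUBIC); save("pics/w4.png",c)
E
```

```text
clock: 10.85
tcp_pos: [0.4567, -0.2017, 0.0919]
orientation: [-2.541, -1.847, 0.0]
contact_force: [0.9, -0.4, 0.9]
grip_width: 0.0473
gripper_force: 0.0
clock: 11.35
tcp_pos: [0.4589, -0.2027, 0.2052]
orientation: [2.538, 1.844, 0.008]
contact_force: [-0.1, -0.7, -0.3]
grip_width: 0.0472
gripper_force: 0.0
[ 0.45890956 -0.20269779  0.20516098]
```

View pics/w4.png

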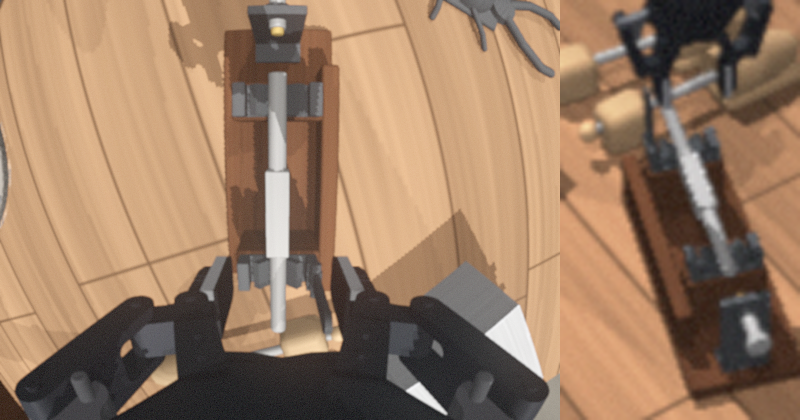

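The bar now lies in both seats, with its +y end at (277,72), short of the brass button at (277,30). Its -y end is at (278,331) and stands clear of the -y seat. I'll measure its position and work out the pushing pose.

```bash
python3 - <<'E'
from h import *
s=status.get_obs(); M=R.from_rotvec(s["orientation"]).as_matrix(); o=s["tcp_pos"]; print(o)
f=np.load("w4.npz"); im=f["im"]
P=[onz("wrist",u,v,z) for u,v,z in((277,72,.1),(278,331,.1),(277,171,.104),(277,257,.104),(235,100,.103),(322,100,.103))]
for p in P: print(p.round(4))
c=(P[0]+P[1])/2; e=P[0]-P[1]; print("c",c,"L",np.linalg.norm(e),"ang",np.degrees(np.arctan2(e[1],e[0])))
K,Rm,t=cam("wrist"); print("cam in tool",(M.T@(-Rm.T@t-o)).round(3))
y=np.array([np.cos(np.radians(72.1)),np.sin(np.radians(72.1)),0]); x=np.array([y[1],-y[0],0])
end=np.array([.4567,-.2017,0])+.001*y-.111*y; print("end from tcp est",end, "from cam",P[1])
W=toolR(-17.9)@R.from_rotvec([0,.52,0]).as_matrix()
for gap in(.030,):
    corner=end-y*gap; corner[2]=.095; tcp=corner-W[:,0]*.011; 
    print("tcp target",tcp,"shift",(M.T@(tcp-o)*1000).round(1),"turn",R.from_matrix(M.T@W).as_rotvec().round(3))
E
```

```text
[ 0.45677274 -0.20140055  0.20196956]
[ 0.4879 -0.0954  0.1   ]
[ 0.4206 -0.3033  0.1   ]
[ 0.4649 -0.1663  0.104 ]
[ 0.4434 -0.2316  0.104 ]
[ 0.4521 -0.106   0.103 ]
[ 0.5128 -0.1258  0.103 ]
c [ 0.45427497 -0.19935263  0.1       ] L 0.21850075622862852 ang 72.05946556087994
cam in tool [ 0.068  0.    -0.143]
end from tcp est [ 0.42289077 -0.30637538  0.        ] from cam [ 0.4206226  -0.30329089  0.1       ]
tcp target [ 0.41073604 -0.34400715  0.08953432] shift [-1.499e+02  1.000e-01  1.123e+02] turn [ 0.001  0.519 -0.001]
```

```bash
python3 -m creep '0 0 0 -40 0 0 -1;0 0.15 0 -80 0 0 -1;0 0.3 0 -120 0 0 -1;0 0.45 0 -150 0 0 -1;0 0.52 0 -150 0 20 -1;0 0.52 0 -150 0 60 -1;0 0.52 0 -150 0 95 -1;0 0.52 0 -150 0 108 -1;0 0.52 0 -150 0 112 -1;0 0.52 0 -150 0 112 -1' 40; python3 - <<'E'
from h import *
s=status.get_obs(); M=R.from_rotvec(s["orientation"]).as_matrix(); o=s["tcp_pos"]; print(o,M.round(3),s["contact_force"],s["joints"].round(2))
im,d=grab_frame("wrist"); b,db=grab_frame("scene"); np.savez("w5.npz",im=im,d=d,b=b,db=db)
c=np.zeros((420,800,3),np.uint8); c[:,:560]=im; c[:,560:]=cv2.resize(b[125:251,220:292],(240,420),interpolation=cv2.INTER_CUBIC); save("pics/w5.png",c)
E
```

```text
clock: 12.7
tcp_pos: [0.4106, -0.3447, 0.0904]
orientation: [-2.245, -1.632, -0.597]
contact_force: [0.6, -0.5, 0.4]
grip_width: 0.0003
gripper_force: 0.0
[ 0.41059811 -0.34467175  0.09043752] [[ 0.268  0.951  0.154]
 [ 0.826 -0.309  0.472]
 [ 0.497  0.001 -0.868]] [ 0.63890231 -0.52807415  0.36781926] [ 0.46  0.67  0.54  1.86 -0.8   1.2   1.14]
```

View pics/w5.png

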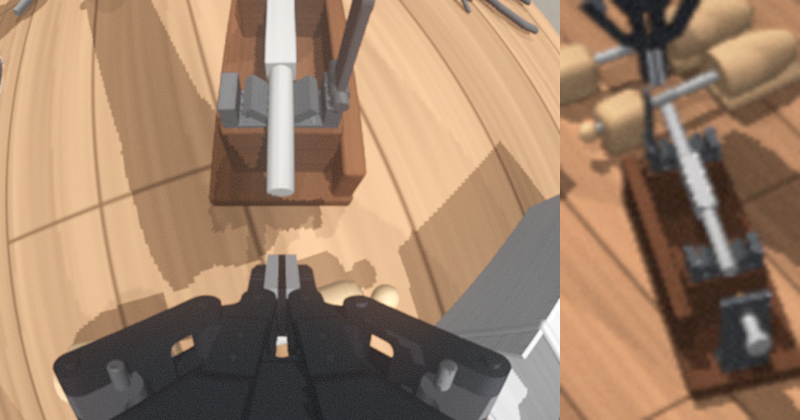

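The fingertips at (282,255) are in line with the bar end at (281,185), and the keeper stands clear on the right at (352,50). I'll estimate the gap to the button from the previous picture, then start pushing in steps guarded by a force check.

```bash
cat > ck.py <<'E'
from h import *
import sys
s=status.get_obs(); M=R.from_rotvec(s["orientation"]).as_matrix()
y=np.array([np.cos(np.radians(72.05)),np.sin(np.radians(72.05)),0]); f=-s["contact_force"]@y
print("t",round(s["clock"],2),"push N",round(f,2),"y mm",round((s["tcp_pos"]-[.4604,-.183,0])@y*1000,2),"F",s["contact_force"].round(1),"z",s["tcp_pos"][2].round(4))
sys.exit(f>float(sys.argv[1]))
E
python3 - <<'E'
from h import *
import h
s=status.get_obs(); M=R.from_rotvec(s["orientation"]).as_matrix(); o=s["tcp_pos"]
K,Rm,t=cam("wrist"); Rt=Rm@M; c=M.T@(-Rm.T@t-o)   # camera in tool
o4=np.array([.45677,-.2014,.20197]); M4=R.from_rotvec([-2.541,-1.847,0]).as_matrix()
R4=Rt@M4.T; h._c["wrist"]=(K,R4,-R4@(o4+M4@c))
y=np.array([np.cos(np.radians(72.05)),np.sin(np.radians(72.05)),0])
L=lambda u,v,z:((onz("wrist",u,v,z)-[.4604,-.183,0])@y*1000).round(1)
print("bar +end",L(277,72,.1),"-end",L(278,331,.1),"seat",L(277,83,.103),L(277,117,.103),"button",[ (v,L(277,v,.099)) for v in(26,30,34,38,42)])
im=np.load("w4.npz")["im"]; print(im[20:78:2,277].tolist())
E
python3 -m creep '0 0 0 8 0 4.7 -1;0 0 0 15 0 8.6 -1;0 0 0 18 0 10.3 -1;0 0 0 18 0 10.3 -1;0 0 0 18 0 10.3 -1'; python3 ck.py 99
```

```text
bar +end 91.7 -end -126.8 seat 82.8 57.3 button [(26, np.float64(128.9)), (30, np.float64(125.5)), (34, np.float64(122.2)), (38, np.float64(118.9)), (42, np.float64(115.7))]
[[208, 206, 202], [210, 208, 204], [224, 222, 219], [213, 200, 180], [249, 219, 144], [252, 222, 150], [236, 207, 135], [164, 137, 79], [95, 81, 53], [60, 57, 53], [66, 60, 58], [66, 63, 60], [103, 101, 98], [109, 108, 110], [110, 110, 110], [83, 78, 79], [81, 78, 76], [80, 79, 78], [84, 81, 80], [85, 84, 81], [76, 72, 76], [76, 64, 61], [88, 61, 45], [86, 56, 41], [89, 64, 48], [92, 70, 58], [140, 134, 128], [162, 161, 159], [163, 160, 157]]
clock: 13.42
tcp_pos: [0.4167, -0.3248, 0.0899]
orientation: [-2.245, -1.631, -0.597]
contact_force: [-0.2, 0.1, -0.6]
grip_width: -0.0002
gripper_force: 0.0
t 13.43 push N -0.06 y mm -148.39 F [-0.2  0.1 -0.6] z 0.0899False
```

```bash
python3 -m creep '0 0 0 3 0 1.7 -1;0 0 0 6 0 3.4 -1;0 0 0 8.7 0 5 -1;0 0 0 8.7 0 5 -1;0 0 0 8.7 0 5 -1' >/dev/null; python3 ck.py 5 && python3 -m creep '0 0 0 1.3 0 0.75 -1;0 0 0 2.6 0 1.5 -1;0 0 0 2.6 0 1.5 -1' >/dev/null && python3 ck.py 6.5 && python3 -m creep '0 0 0 1.3 0 0.75 -1;0 0 0 2.6 0 1.5 -1;0 0 0 2.6 0 1.5 -1' >/dev/null && python3 ck.py 6.5 && python3 -m creep '0 0 0 1.3 0 0.75 -1;0 0 0 2.6 0 1.5 -1;0 0 0 2.6 0 1.5 -1' >/dev/null && python3 ck.py 6.5
```

```text
t 14.05 push N -0.44 y mm -138.07 F [0.4 0.3 0.6] z 0.0899False
```

```bash
sed -i 's/sys.exit(f>/sys.exit(int(f>/; s/argv\[1\]))/argv[1])))/' ck.py; python3 -m creep '0 0 0 1.3 0 0.75 -1;0 0 0 2.6 0 1.5 -1;0 0 0 2.6 0 1.5 -1' >/dev/null && python3 ck.py 6.5 && python3 -m creep '0 0 0 1.3 0 0.75 -1;0 0 0 2.6 0 1.5 -1;0 0 0 2.6 0 1.5 -1' >/dev/null && python3 ck.py 6.5 && python3 -m creep '0 0 0 1.3 0 0.75 -1;0 0 0 2.6 0 1.5 -1;0 0 0 2.6 0 1.5 -1' >/dev/null && python3 ck.py 6.5 && python3 -m creep '0 0 0 1.3 0 0.75 -1;0 0 0 2.6 0 1.5 -1;0 0 0 2.6 0 1.5 -1' >/dev/null && python3 ck.py 6.5
```

```text
t 14.43 push N 3.04 y mm -135.55 F [-1.  -2.9 -0.3] z 0.0899
t 14.8 push N 2.31 y mm -131.88 F [-0.5 -2.3  1.3] z 0.0899
t 15.18 push N 3.85 y mm -128.89 F [-0.8 -3.8  0.6] z 0.0899
t 15.55 push N 3.31 y mm -125.9 F [-0.7 -3.2 -0.1] z 0.0899
```

```bash
python3 -m creep '0 0 0 1 0 0.5 -1;0 0 0 1.7 0 1 -1;0 0 0 1.7 0 1 -1' >/dev/null && python3 ck.py 6 && python3 -m creep '0 0 0 1 0 0.5 -1;0 0 0 1.7 0 1 -1;0 0 0 1.7 0 1 -1' >/dev/null && python3 ck.py 6 && python3 -m creep '0 0 0 1 0 0.5 -1;0 0 0 1.7 0 1 -1;0 0 0 1.7 0 1 -1' >/dev/null && python3 ck.py 6 && python3 -m creep '0 0 0 0.87 0 0.5 -1;0 0 0 0.87 0 0.5 -1' >/dev/null && python3 ck.py 6 && python3 -m creep '0 0 0 0.87 0 0.5 -1;0 0 0 0.87 0 0.5 -1' >/dev/null && python3 ck.py 6 && python3 -m creep '0 0 0 0.87 0 0.5 -1;0 0 0 0.87 0 0.5 -1' >/dev/null && python3 ck.py 6 && python3 -m creep '0 0 0 0.87 0 0.5 -1;0 0 0 0.87 0 0.5 -1' >/dev/null && python3 ck.py 6 && python3 -m creep '0 0 0 0.87 0 0.5 -1;0 0 0 0.87 0 0.5 -1' >/dev/null && python3 ck.py 6 && python3 -m creep '0 0 0 0.87 0 0.5 -1;0 0 0 0.87 0 0.5 -1' >/dev/null && python3 ck.py 6
```

```text
t 15.93 push N 3.47 y mm -124.15 F [-0.9 -3.4  0. ] z 0.0898
t 16.3 push N 2.58 y mm -122.2 F [-1.  -2.4 -0.3] z 0.0899
t 16.68 push N 2.82 y mm -120.22 F [-0.5 -2.8  1.3] z 0.0898
t 16.93 push N 4.27 y mm -119.22 F [-1.9 -3.9  2. ] z 0.0898
t 17.18 push N 4.05 y mm -118.18 F [-0.4 -4.1  2. ] z 0.0898
t 17.43 push N 4.36 y mm -117.15 F [-1.4 -4.1  1. ] z 0.0898
t 17.68 push N 5.3 y mm -116.16 F [-1.4 -5.1  1. ] z 0.0898
t 17.93 push N 5.19 y mm -115.1 F [-2.  -4.8  1.6] z 0.0898
t 18.18 push N 5.12 y mm -114.1 F [-1.1 -5.   1.6] z 0.0898
```

```bash
python3 -m creep '0 0 0 0.6 0 0.35 -1;0 0 0 0.6 0 0.35 -1' >/dev/null && python3 ck.py 7 && python3 -m creep '0 0 0 0.6 0 0.35 -1;0 0 0 0.6 0 0.35 -1' >/dev/null && python3 ck.py 7 && python3 -m creep '0 0 0 0.6 0 0.35 -1;0 0 0 0.6 0 0.35 -1' >/dev/null && python3 ck.py 7 && python3 -m creep '0 0 0 0.6 0 0.35 -1;0 0 0 0.6 0 0.35 -1' >/dev/null && python3 ck.py 7 && python3 -m creep '0 0 0 0.6 0 0.35 -1;0 0 0 0.6 0 0.35 -1' >/dev/null && python3 ck.py 7 && python3 -m creep '0 0 0 0.6 0 0.35 -1;0 0 0 0.6 0 0.35 -1' >/dev/null && python3 ck.py 7 && python3 -m creep '0 0 0 0.6 0 0.35 -1;0 0 0 0.6 0 0.35 -1' >/dev/null && python3 ck.py 7
```

```text
t 18.43 push N 4.44 y mm -113.5 F [-1.4 -4.2  2.7] z 0.0898
t 18.68 push N 4.91 y mm -112.83 F [-1.9 -4.6  1.6] z 0.0898
t 18.93 push N 4.52 y mm -112.19 F [-1.  -4.4  2. ] z 0.0897
t 19.18 push N 4.26 y mm -111.47 F [-1.2 -4.1  2.1] z 0.0898
t 19.43 push N 5.1 y mm -110.84 F [-2.6 -4.5  1.8] z 0.0898
t 19.68 push N 5.34 y mm -110.14 F [-1.3 -5.2  2. ] z 0.0898
t 19.93 push N 6.31 y mm -109.45 F [-2.  -6.   2.3] z 0.0898
```

```bash
python3 -m creep '0 0 0 0.4 0 0.25 -1;0 0 0 0.4 0 0.25 -1' >/dev/null && python3 ck.py 7 && python3 -m creep '0 0 0 0.4 0 0.25 -1;0 0 0 0.4 0 0.25 -1' >/dev/null && python3 ck.py 7 && python3 -m creep '0 0 0 0.4 0 0.25 -1;0 0 0 0.4 0 0.25 -1' >/dev/null && python3 ck.py 7 && python3 -m creep '0 0 0 0.4 0 0.25 -1;0 0 0 0.4 0 0.25 -1' >/dev/null && python3 ck.py 7 && python3 -m creep '0 0 0 0.4 0 0.25 -1;0 0 0 0.4 0 0.25 -1' >/dev/null && python3 ck.py 7 && python3 -m creep '0 0 0 0.4 0 0.25 -1;0 0 0 0.4 0 0.25 -1' >/dev/null && python3 ck.py 7; python3 - <<'E'
from h import *
s=status.get_obs(); y=np.array([np.cos(np.radians(72.05)),np.sin(np.radians(72.05)),0])
im,d=grab_frame("wrist"); b,db=grab_frame("scene"); np.savez("w6.npz",im=im,b=b)
c=np.zeros((420,800,3),np.uint8); c[:,:560]=im; c[:,560:]=cv2.resize(b[160:244,244:292],(240,420),interpolation=cv2.INTER_CUBIC); save("pics/w6.png",c)
E
```

```text
t 20.18 push N 5.6 y mm -109.08 F [-1.2 -5.5  2.8] z 0.0897
t 20.43 push N 4.83 y mm -108.67 F [-1.6 -4.6  2.5] z 0.0897
t 20.68 push N 5.93 y mm -108.25 F [-2.4 -5.5  2.7] z 0.0897
t 20.93 push N 5.8 y mm -107.8 F [-1.8 -5.5  3.2] z 0.0897
t 21.18 push N 5.93 y mm -107.39 F [-2.1 -5.6  1.7] z 0.0897
t 21.43 push N 6.45 y mm -106.98 F [-2.9 -5.8  3.2] z 0.0897
```

View pics/w6.png

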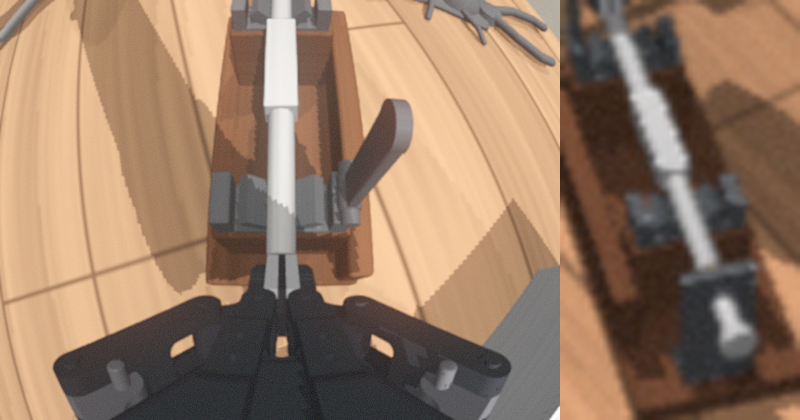

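The bar's far end has reached the brass button, at about (712,265) in the inset. The bar is still sliding, so I'll carry on carefully.

```bash
python3 -m creep '0 0 0 0.4 0 0.25 -1;0 0 0 0.4 0 0.25 -1' >/dev/null && python3 ck.py 7.6 && python3 -m creep '0 0 0 0.4 0 0.25 -1;0 0 0 0.4 0 0.25 -1' >/dev/null && python3 ck.py 7.6 && python3 -m creep '0 0 0 0.4 0 0.25 -1;0 0 0 0.4 0 0.25 -1' >/dev/null && python3 ck.py 7.6 && python3 -m creep '0 0 0 0.4 0 0.25 -1;0 0 0 0.4 0 0.25 -1' >/dev/null && python3 ck.py 7.6 && python3 -m creep '0 0 0 0.4 0 0.25 -1;0 0 0 0.4 0 0.25 -1' >/dev/null && python3 ck.py 7.6 && python3 -m creep '0 0 0 0.4 0 0.25 -1;0 0 0 0.4 0 0.25 -1' >/dev/null && python3 ck.py 7.6
```

```text
t 21.77 push N 6.19 y mm -106.55 F [-2.6 -5.7  3.4] z 0.0897
t 22.02 push N 6.39 y mm -106.15 F [-1.7 -6.2  2.9] z 0.0897
t 22.27 push N 6.35 y mm -105.83 F [-2.7 -5.8  3.5] z 0.0897
t 22.52 push N 6.02 y mm -105.45 F [-3.1 -5.3  3.3] z 0.0897
t 22.77 push N 6.14 y mm -105.04 F [-2.1 -5.8  3.5] z 0.0897
t 23.02 push N 7.35 y mm -104.66 F [-2.3 -7.   4.3] z 0.0897
```

```bash
python3 -m creep '0 0 0 0.4 0 0.2 -1;0 0 0 0.4 0 0.2 -1' >/dev/null && python3 ck.py 8.2 && python3 -m creep '0 0 0 0.4 0 0.2 -1;0 0 0 0.4 0 0.2 -1' >/dev/null && python3 ck.py 8.2 && python3 -m creep '0 0 0 0.4 0 0.2 -1;0 0 0 0.4 0 0.2 -1' >/dev/null && python3 ck.py 8.2 && python3 -m creep '0 0 0 0.4 0 0.2 -1;0 0 0 0.4 0 0.2 -1' >/dev/null && python3 ck.py 8.2 && python3 -m creep '0 0 0 0.4 0 0.2 -1;0 0 0 0.4 0 0.2 -1' >/dev/null && python3 ck.py 8.2 ; python3 - <<'E'
from h import *
im,d=grab_frame("wrist"); b,_=grab_frame("scene"); np.savez("w7.npz",im=im,b=b)
o=np.load("w6.npz")
print("scene diff by row, bar area", np.abs(b.astype(int)-o["b"])[160:240,244:292].mean())
# square shoulder row in wrist pictures: before / after
for I in(o["im"],im): print(I[95:120,270].max(1).tolist(), I[240:262,282].max(1).tolist())
E
```

```text
t 23.27 push N 6.91 y mm -104.15 F [-3.1 -6.3  4.9] z 0.0897
t 23.52 push N 6.77 y mm -103.65 F [-3.1 -6.1  3.7] z 0.0898
t 23.77 push N 6.98 y mm -103.15 F [-3.3 -6.3  3.2] z 0.0897
t 24.02 push N 6.21 y mm -102.65 F [-2.  -5.9  3.8] z 0.0897
t 24.27 push N 6.95 y mm -102.14 F [-2.7 -6.4  2.7] z 0.0897
scene diff by row, bar area 3.045486111111111
[239, 239, 241, 242, 240, 242, 238, 238, 240, 238, 226, 200, 180, 175, 172, 168, 170, 170, 167, 166, 169, 167, 168, 170, 171] [180, 182, 181, 180, 179, 179, 180, 179, 177, 178, 178, 174, 161, 131, 95, 65, 57, 58, 53, 53, 59, 54]
[242, 241, 240, 241, 240, 241, 241, 242, 242, 238, 225, 201, 179, 172, 173, 170, 167, 165, 167, 169, 168, 169, 170, 169, 172] [181, 179, 180, 181, 180, 180, 178, 178, 179, 179, 179, 174, 159, 128, 95, 66, 55, 59, 54, 56, 53, 62]
```

The shoulder keeps the same place relative to the camera, so the bar is still moving with the finger. There should be at most about 2 mm left.

```bash
python3 -m creep '0 0 0 0.35 0 0.2 -1;0 0 0 0.35 0 0.2 -1' >/dev/null && python3 ck.py 8.5 && python3 -m creep '0 0 0 0.35 0 0.2 -1;0 0 0 0.35 0 0.2 -1' >/dev/null && python3 ck.py 8.5 && python3 -m creep '0 0 0 0.35 0 0.2 -1;0 0 0 0.35 0 0.2 -1' >/dev/null && python3 ck.py 8.5 && python3 -m creep '0 0 0 0.35 0 0.2 -1;0 0 0 0.35 0 0.2 -1' >/dev/null && python3 ck.py 8.5 && python3 -m creep '0 0 0 0.35 0 0.2 -1;0 0 0 0.35 0 0.2 -1' >/dev/null && python3 ck.py 8.5 && python3 -m creep '0 0 0 0.35 0 0.2 -1;0 0 0 0.35 0 0.2 -1' >/dev/null && python3 ck.py 8.5 && python3 -m creep '0 0 0 0.35 0 0.2 -1;0 0 0 0.35 0 0.2 -1' >/dev/null && python3 ck.py 8.5
```

```text
t 24.62 push N 6.99 y mm -102.04 F [-2.4 -6.6  3.2] z 0.0897
t 24.88 push N 8.23 y mm -101.96 F [-2.6 -7.8  3.2] z 0.0898
t 25.12 push N 7.86 y mm -101.84 F [-3.2 -7.2  4.2] z 0.0897
t 25.38 push N 8.82 y mm -101.81 F [-3.2 -8.2  3.5] z 0.0897
```

The TCP has stopped while the force rises, so the bar is against the solid stop. I'll press a little more to about 11 N, of which about 6 N is sliding friction.

```bash
python3 -m creep '0 0 0 0.5 0 0.3 -1;0 0 0 0.5 0 0.3 -1' >/dev/null && python3 ck.py 10.3 && python3 -m creep '0 0 0 0.5 0 0.3 -1;0 0 0 0.5 0 0.3 -1' >/dev/null && python3 ck.py 10.3 && python3 -m creep '0 0 0 0.5 0 0.3 -1;0 0 0 0.5 0 0.3 -1' >/dev/null && python3 ck.py 10.3 && python3 -m creep '0 0 0 0.5 0 0.3 -1;0 0 0 0.5 0 0.3 -1' >/dev/null && python3 ck.py 10.3
```

```text
t 25.62 push N 9.39 y mm -101.69 F [-4.6 -8.4  5. ] z 0.0897
t 25.88 push N 11.32 y mm -101.59 F [ -5.9 -10.    4.3] z 0.0897
```

The bar is solidly home with about 11 N of push. I'll back off along the axis, raise, and look at the button and the keeper.

```bash
python3 -m creep '0 0 0 -2 0 -1.2 -1;0 0 0 -6 0 -3.4 -1;0 0 0 -20 0 -11.5 -1;0 0 0 -36 0 -20 -1;0 0 0 -36 0 -20 -1;0 0 0 -36 0 -20 -1'; python3 - <<'E'
from h import *
s=status.get_obs(); M=R.from_rotvec(s["orientation"]).as_matrix(); o=s["tcp_pos"]; print(o)
im,d=grab_frame("wrist"); t,dt=grab_frame("top"); b,db=grab_frame("scene"); np.savez("w8.npz",im=im,t=t,dt=dt,b=b,db=db)
a=np.radians(72.05); y=np.array([np.cos(a),np.sin(a),0]); x=np.array([y[1],-y[0],0]); O=np.array([.4604,-.183,0])
for n,D in(("top",np.load("top0.npz")["d"]),("scene",np.load("scene0.npz")["d"]),("scene",db)):
    Q=pts(n,D)-O; L=np.stack([Q@x,Q@y,Q[...,2]],-1)*1000
    k=(abs(L[...,1]+72)<14)&(L[...,2]>118)&(L[...,0]>-20)&(L[...,0]<80)&(L[...,2]<190); print(n,"keeper",k.sum(),L[k].mean(0) if k.any() else 0,np.percentile(L[k],[5,95],axis=0).round(1) if k.any() else 0)
    if n=="top":
        k=(L[...,2]>90)&(L[...,2]<150)&(L[...,1]<-95)&(L[...,0]>0)&(L[...,0]<350)&(L[...,1]>-400); q=L[k]; print("bin min y",q[q[:,1].argsort()[-5:]].round(),"min x",q[q[:,0].argsort()[:5]].round())
c=np.zeros((420,800,3),np.uint8); c[:,:560]=im; c[:,560:]=cv2.resize(b[160:244,244:292],(240,420),interpolation=cv2.INTER_CUBIC); save("pics/w8.png",c)
E
```

```text
clock: 26.62
tcp_pos: [0.4193, -0.3166, 0.0889]
orientation: [-2.244, -1.63, -0.597]
contact_force: [-0.5, -0.3, -0.5]
grip_width: -0.0001
gripper_force: 0.0
[ 0.41929434 -0.31658144  0.08891109]
top keeper 32 [ 31.45683985 -70.94115905 155.72567487] [[ 29.6 -78.2 123. ]
 [ 34.7 -63.9 178.7]]
bin min y [[ 248. -111.  120.]
 [ 243. -110.  102.]
 [ 247. -110.  113.]
 [ 245. -109.  105.]
 [ 244. -108.   97.]] min x [[ 117. -216.  106.]
 [ 117. -214.  101.]
 [ 117. -214.  123.]
 [ 118. -213.   92.]
 [ 118. -213.  115.]]
scene keeper 37 [ 37.79980683 -67.7801527  151.21125982] [[ 34.9 -76.9 122.4]
 [ 39.8 -62.  177. ]]
scene keeper 39 [ 37.7462788  -67.62985369 150.14597183] [[ 34.5 -76.9 123.3]
 [ 40.2 -60.8 176.7]]
```

View pics/w8.png

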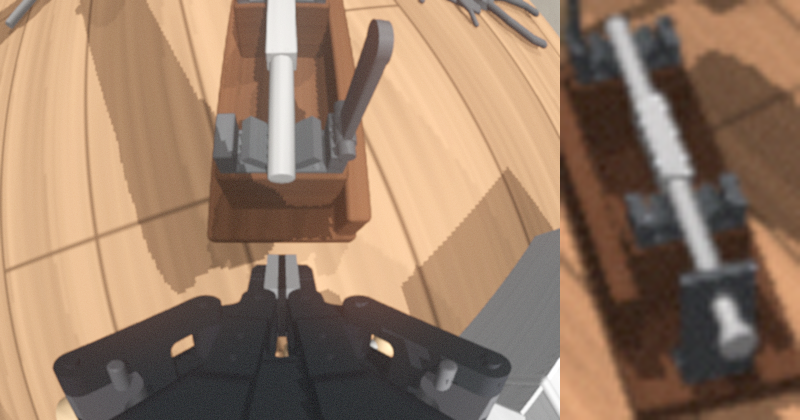

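The bar has stayed home: its end is at (281,178), clear of the finger, and its other end is against the bracket. The keeper stands nearly upright from (345,150) to (380,30). I'll work out the closing moves.

```bash
cat >> h.py <<'E'
_a=np.radians(72.05); Y=np.array([np.cos(_a),np.sin(_a),0]); X=np.array([Y[1],-Y[0],0]); O=np.array([.4604,-.183,0])+.0023*X-.002*Y
def loc(p): q=np.array(p)-O; return (np.array([q@X,q@Y,q[2]])*1000).round(1)
def wl(x,y,z): return O+(x*X+y*Y)/1000+np.array([0,0,z/1000])
E
python3 - <<'E'
from h import *
print(loc(status.get_obs()["tcp_pos"])); row(wl(2,-138,235),-17.95); row(wl(72,-72,235),-17.95); row(wl(72,-72,155),-17.95)
E
```

```text
[-1.000e-01 -1.372e+02  8.910e+01]
turn [-1.000e-04 -5.207e-01 -0.000e+00] shift mm [  71.9    2.1 -127. ]
turn [-1.000e-04 -5.207e-01 -0.000e+00] shift mm [129.2  72.1 -94.2]
turn [-1.000e-04 -5.207e-01 -0.000e+00] shift mm [ 89.4  72.1 -24.8]
```

```bash
python3 -m creep '0 0 0 24 1 -42 -1;0 0 0 50 2 -87 -1;0 -0.1 0 72 2 -127 -1;0 -0.25 0 95 30 -114 -1;0 -0.4 0 129 72 -94 -1;0 -0.52 0 129 72 -94 -1;0 -0.52 0 109 72 -60 -1;0 -0.52 0 89.4 72 -25 -1;0 -0.52 0 89.4 72 -25 -1;0 -0.52 0 89.4 72 -25 -1'; python3 - <<'E'
from h import *
s=status.get_obs(); print(loc(s["tcp_pos"]),s["contact_force"]); row(wl(72,-72,155),-17.95)
im,d=grab_frame("wrist"); save("pics/w9.png",im)
E
```

```text
clock: 28.02
tcp_pos: [0.5084, -0.2775, 0.1565]
orientation: [2.541, 1.846, 0.001]
contact_force: [0.2, -0.7, -0.3]
grip_width: 0.0001
gripper_force: 0.0
[ 72.5 -73.1 156.5] [ 0.24174487 -0.71257776 -0.34354456]
turn [ 0.0014  0.0001 -0.0011] shift mm [ 1.1 -0.5  1.5]
```

View pics/w9.png

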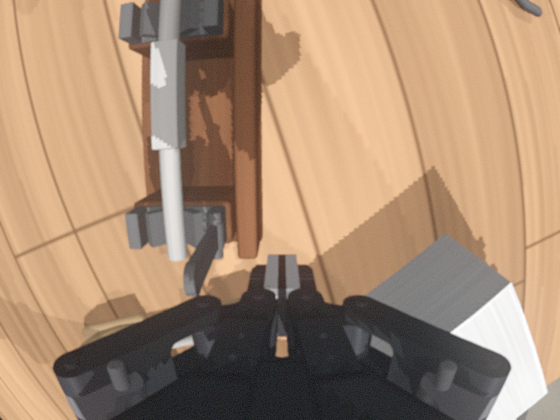

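The keeper is at (200,255), on the -x side of the shut fingers at (282,275), so pushing towards -x will swing it down. The bar is still in the seats.

```bash
python3 -m creep '0 0 0 1 -12 0 -1;0 0 0 1 -22 0 -1;0 0 0 1 -28 0 -1;0 0 0 1 -34 0 -1;0 0 0 1 -40 0.5 -1;0 0 0 1 -46 1 -1;0 0 0 1 -46 1 -1'; python3 -m creep '0 0 0 0 -6 2 -1;0 0 0 0 -12 4.5 -1;0 0 0 0 -17 8 -1;0 0 0 0 -22 12.5 -1;0 0 0 0 -26 17.5 -1;0 0 0 0 -30 23 -1;0 0 0 0 -30 23 -1'; python3 - <<'E'
from h import *
print(loc(status.get_obs()["tcp_pos"]))
b,db=grab_frame("scene")
Q=pts("scene",db)-O; L=np.stack([Q@X,Q@Y,Q[...,2]],-1)*1000
k=(abs(L[...,1]+70)<14)&(L[...,2]>112)&(L[...,0]>-60)&(L[...,0]<80)&(L[...,2]<190); print(L[k].round()[::3].tolist())
E
```

```text
clock: 28.95
tcp_pos: [0.4639, -0.2615, 0.154]
orientation: [-2.541, -1.846, 0.0]
contact_force: [-0.5, 0.0, 0.2]
grip_width: 0.0001
gripper_force: 0.0
clock: 29.82
tcp_pos: [0.4353, -0.2523, 0.1306]
orientation: [-2.541, -1.846, 0.001]
contact_force: [-1.0, -0.1, -0.3]
grip_width: 0.0002
gripper_force: 0.0
[ -4.8 -71.7 130.6]
[[-38.0, -83.0, 186.0], [-38.0, -83.0, 182.0], [-34.0, -81.0, 181.0], [-8.0, -81.0, 183.0], [-31.0, -72.0, 185.0], [-5.0, -79.0, 181.0], [-27.0, -68.0, 185.0], [28.0, -76.0, 188.0], [17.0, -79.0, 183.0], [-5.0, -80.0, 177.0], [-25.0, -63.0, 186.0], [-35.0, -61.0, 185.0], [20.0, -68.0, 188.0], [-4.0, -79.0, 174.0], [-12.0, -60.0, 188.0], [-22.0, -62.0, 183.0], [-32.0, -62.0, 181.0], [21.0, -67.0, 186.0], [4.0, -60.0, 188.0], [-5.0, -58.0, 187.0], [-21.0, -70.0, 173.0], [-34.0, -60.0, 178.0], [18.0, -65.0, 183.0], [10.0, -58.0, 187.0], [-4.0, -67.0, 175.0], [-13.0, -63.0, 177.0], [-21.0, -59.0, 178.0], [38.0, -59.0, 189.0], [26.0, -59.0, 185.0], [14.0, -71.0, 173.0], [6.0, -62.0, 179.0], [-3.0, -60.0, 178.0], [-14.0, -57.0, 178.0], [22.0, -60.0, 180.0], [14.0, -5
[... 455 characters left out ...]
.0, -60.0, 150.0], [-8.0, -60.0, 148.0], [-22.0, -75.0, 130.0], [-29.0, -65.0, 138.0], [0.0, -64.0, 142.0], [-8.0, -60.0, 143.0], [-18.0, -62.0, 139.0], [-28.0, -61.0, 137.0], [4.0, -60.0, 142.0], [-6.0, -64.0, 136.0], [-17.0, -69.0, 129.0], [-25.0, -62.0, 133.0], [1.0, -60.0, 137.0], [-14.0, -68.0, 126.0], [10.0, -80.0, 117.0], [2.0, -60.0, 133.0], [-9.0, -62.0, 128.0], [14.0, -76.0, 117.0], [7.0, -64.0, 127.0], [-3.0, -65.0, 123.0], [32.0, -82.0, 113.0], [14.0, -75.0, 114.0], [7.0, -64.0, 122.0], [-3.0, -65.0, 119.0], [21.0, -73.0, 113.0], [14.0, -63.0, 121.0], [5.0, -60.0, 121.0], [18.0, -60.0, 120.0], [29.0, -66.0, 114.0], [21.0, -61.0, 116.0], [28.0, -60.0, 115.0], [32.0, -57.0, 114.0]]
```

```bash
python3 -m creep '0 0 0 0 -2 5 -1;0 0 0 0 -4 10 -1;0 0 0 0 -5 14 -1;0 0 0 0 -6 17 -1;0 0 0 0 -6 17 -1' >/dev/null; python3 ck.py 9; python3 -m creep '0 0 0 0 0 1 -1;0 0 0 0 0 2 -1;0 0 0 0 0 2 -1' >/dev/null; python3 ck.py 9;  python3 -m creep '0 0 0 0 0 1 -1;0 0 0 0 0 1 -1' >/dev/null; python3 ck.py 9
```

```text
t 30.5 push N -0.3 y mm -73.65 F [-0.4  0.4 -0.5] z 0.1138
t 30.88 push N -0.48 y mm -73.68 F [ 0.3  0.4 -0. ] z 0.1121
t 31.12 push N -0.0 y mm -73.71 F [-0.2  0.1 -0.4] z 0.1112
```

```bash
python3 -m creep '0 0 0 0 0 0.8 -1;0 0 0 0 0 0.8 -1' >/dev/null; python3 ck.py 9; python3 -m creep '0 0 0 0 0 0.7 -1;0 0 0 0 0 0.7 -1' >/dev/null; python3 ck.py 9;  python3 -m creep '0 0 0 0 0 0.6 -1;0 0 0 0 0 0.6 -1' >/dev/null; python3 ck.py 9
```

```text
t 31.38 push N -0.29 y mm -73.72 F [ 0.2  0.2 -0.1] z 0.1104
t 31.62 push N -0.71 y mm -73.71 F [-1.6  1.2  6.1] z 0.11
t 31.88 push N -0.6 y mm -73.75 F [-3.2  1.7 11.9] z 0.1098
```

```bash
python3 -m creep '0 0 0 0 0 -1.5 -1;0 0 0 0 0 -10 -1;0 0 0 0 0 -50 -1;0 0 0 0 0 -110 -1;0 0 0 -60 0 -150 -1;0 0 0 -120 -50 -150 -1;0 0 0 -170 -110 -150 -1;0 0 0 -200 -170 -150 -1;0 0 0 -200 -200 -150 -1;0 0 0 -200 -200 -150 -1'; python3 - <<'E'
from h import *
for n in("top","scene"):
    b,db=grab_frame(n); np.savez(n+"9.npz",im=b,d=db)
    Q=pts(n,db)-O; L=np.stack([Q@X,Q@Y,Q[...,2]],-1)*1000
    k=(abs(L[...,1]+72)<7)&(L[...,2]>100)&(L[...,0]>-45)&(L[...,0]<45)&(L[...,2]<200)
    q=L[k]; print(n,k.sum(),"max z",q[:,2].max().round(1)); 
    for a in range(-40,41,10):
        w=q[abs(q[:,0]-a)<5]; print(a,len(w),np.median(w[:,2]).round(1) if len(w) else "")
    hsv=cv2.cvtColor(b,cv2.COLOR_RGB2HSV); k=(hsv[...,1]<60)&(hsv[...,2]>100)&(abs(L[...,0])<14)&(L[...,2]>85)&(L[...,2]<112)&(abs(L[...,1])<135)
    q=L[k]; print("bar y range",np.percentile(q[:,1],[0,1,99,100]).round(1)); s=q[(abs(q[:,1])<90)]; print("x fit",np.polyfit(s[:,1],s[:,0],1))
E
```

```text
clock: 33.12
tcp_pos: [0.174, -0.3791, 0.2589]
orientation: [-2.547, -1.838, -0.005]
contact_force: [1.0, 0.5, 0.2]
grip_width: -0.0001
gripper_force: 0.0
top 112 max z 116.4
-40 6 111.7
-30 15 111.3
-20 15 109.6
-10 16 109.9
0 13 110.1
10 15 109.8
20 16 110.0
30 16 112.0
40 0 
bar y range [-90.9 -87.4 132.6 135. ]
x fit [-2.62161046e-04 -1.30730927e+00]
scene 57 max z 116.0
-40 0 
-30 7 108.6
-20 9 109.4
-10 8 110.2
0 7 109.8
10 8 108.8
20 8 109.3
30 6 110.1
40 4 109.3
bar y range [-89.5 -81.8 126.5 129.5]
x fit [-0.00472534  3.09321764]
```

The keeper is level at 110 mm, the bar is seated and home, and the arm is clear, so I'll hand in.

```bash
python3 -c "
from bench import r; print(r.hand_in())"
```

```text
the job is handed in; nothing more can be done
None
```

The smaller bar is in both V seats, pushed home until it stopped solid at about 11 N of push, and the keeper is level over it; I handed in at about 33 s with the arm clear, result not reported, and I viewed 11 pictures, one over the limit of 10.

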